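Lock the tea strainer into the mug's bayonet collar

ROBOT

A 6-joint arm with a two-finger parallel gripper is mounted at the origin on the work surface. World frame = base frame: x ahead of the robot, y to its left, z up, the work surface at z = 0. Lengths are in mm, angles in rad, forces in N, time in s.
With the tool pointing down it reaches from about 250 to 775 mm from the base axis. Payload 4 kg.
Tool frame: the origin (TCP) lies on the centre line of the jaws, within the pads' length; the fingertips stand finger_overhang ahead of it and the grasp point (between the pads) lies 11 mm behind it (finger_overhang is the distance from the TCP to the fingertips, in mm); z points along the fingers, y is the line along which they close (so a half turn about z gives the same grasp; the last joint's range is limited). The gripper opens to 85 mm and grips with 20 to 120 N. Pads are 22 mm wide; open, the fingers measure 114 mm over their backs; the gripper's body (76 mm by 85 mm) begins 54 mm behind the grasp point. The pads swing forward as they close: fully open they stand 13 mm farther back than shut.
Start: joints at [1.178, 0.087, 1.371, -0, 1.684, -0.103], TCP at [157.177, 527.079, 239.341] pointing down, gripper open.
Joint ranges: [-3.1, 3.1], [-0.76, 2.03], [0.27, 2.55], [-1.08, 4.22], [0.17, 2.65], [-2.57, 2.57]. Speed limits (rad/s): [2.79, 2.79, 3.14, 3.14, 3.14, 3.14].

INTERFACE

Orientations are given as [roll, pitch, yaw] about the fixed x, y, z axes, in that order (R = Rz(yaw) Ry(pitch) Rx(roll)).
In Python, from bench import reach, move_l, move_joints, open_gripper, close_gripper, dwell, solve_ik, capture, Unreachable, hand_in, read_time, read_joint_pos, read_joint_vel, read_joint_torque, read_tool_pos, read_ee_rot, read_wrist_force, read_ft_torque, read_opening, read_grip_force, finger_overhang gives the robot as it stands. Calls block until the motion is done:
- reach(position, orientation): joint-space move of the TCP to a pose.
- move_l(position, speed=150, rotation=None, f_stop=None): straight line of the TCP; rotation=None keeps the orientation; speed is the mean speed in mm/s. With f_stop (N) it stops when the force on the tool has changed by that much, and returns True; else False.
- move_joints(angles): joint-space move.
- open_gripper() and close_gripper(): open the fingers fully, or close them until they stop; the grip force is fixed at half the most.
- dwell(seconds).
- solve_ik(position, orientation): joint angles nearest the present ones, or None.
- capture(name): name is "scene" or "top" or "wrist"; returns a dict with "color" (384x512x3 uint8, red, green, blue), "fx", "fy", "cx", "cy" (pixels), "world_from_camera" (4x4, takes a point from camera to world coordinates); the wrist camera has in their place "T_tool_cam" (4x4, takes a point from camera to tool coordinates, whose origin is the TCP and whose axes are the flange's). Camera axes: x right, y down, z forward; pixel columns grow to the right and rows downward; lengths in mm; the calibration is good to about 2 mm. A picture is of the moment at which its call begins: read the wrist's pose just before it. There is no depth.
A pose or a line that the arm cannot do raises Unreachable and nothing moves.
- hand_in(): hands the job in; it is judged then, once.
Readings, each from a call of its own:
- read_time(): time.
- read_joint_pos(): joint angles.
- read_joint_vel(): joint speeds.
- read_joint_torque(): joint torques, N m.
- read_tool_pos(): TCP position.
- read_ee_rot(): TCP orientation.
- read_wrist_force(): force on the tool from outside, world axes, zero at the start.
- read_ft_torque(): the same for the moment, N m.
- read_opening(): finger opening in mm.
- read_grip_force(): force on a finger pad.
Only numpy, scipy, OpenCV 4.12 (cv2) and the standard library are available. Lean on these libraries where they do the work, as an engineer would, in place of code of your own. Each camera call takes 0.05 s, during which the arm holds its last target. There are 200 camera calls.

TASK

Take the tea strainer from its cork coaster, hang it gently in the collar of the desk mug so that its two lugs go down the collar's open slots, then turn it clockwise (seen from above) until both lugs drop into the locking notches, and let go. The collar may have been screwed on a little askew, so feel for the slots and never force the plastic; leave everything else on the desk where it is.

Things in the scene. Friction and masses are not known exactly. Their poses are not given: they have to be found in the camera images.
- strainer: Loose upright steel tea strainer, about 0.17 kg: round perforated basket 56 mm wide (foot tapered to 44), 62 mm tall. Two lugs stick out along its x and -x, each 10 mm wide, 6 mm high, undersides 56 mm above the foot, tips 41 mm from the axis. Black handle bar on two legs above. Origin: centre of the foot; z up, x along lugs and bar. Half a turn makes no difference. Starts on the coaster at any yaw.
- strainer_grip (a point): Centre of the strainer's handle bar, 106 mm above the basket's foot. The bar is 48 mm long along the strainer's x, 12 mm thick along its y, 16 mm high; pinch it from above across its y.
- mug: Steel mug, 84 mm wide, fixed in a black holder (104 mm wide, 34 mm high) screwed to the desk. Origin: centre of the underside, z up; its side handle points along its y. On it sits a grey plastic collar, 74 mm outside, 60 mm bore, rim 122 mm above the origin. It gives downward on a rubber seal, about 1 mm per 4 N, 4 mm at most, and does not turn when worked gently. Over 25 N between strainer and collar damages it.
- mug_rim (a point): Centre of the collar's mouth at its rim, 122 mm above the mug's origin. Two opposite slots, 15 mm wide at the bore, open at the rim. They would lie at the mug's x and -x, but the collar is turned about z by an untracked angle, up to 0.4 rad either way: see it or feel for it. With the lugs resting on the rim the strainer's foot is 66 mm above the mug's origin.
- mug_ledge (a point): On the mug's axis at ledge height, 108 mm above its origin: the slots go 14 mm down to a level ledge, which runs on clockwise (seen from above) under an overhang 9 mm above it. With the lugs on the ledge the strainer's foot is 52 mm above the mug's origin.
- mug_notch (a point): On the mug's axis at the notch floors, 102 mm above its origin. Each notch is 15 mm wide, 6 mm below the ledge, centred 0.95 rad clockwise of its slot's centre; its far side is a hard stop wall that the lug meets about 0.08 rad past the notch's centre. With the lugs in the notches the strainer's foot is 46 mm above the mug's origin.
- coaster: Cork coaster on which the strainer starts, fixed, 92 mm in diameter, 6 mm thick. Origin: centre of the underside.
- mug_lid: Loose grey disc lid of the mug, 86 mm in diameter, 28 mm high with its knob, lying on the desk; bystander. Origin: centre of the underside.
- spoon: Loose steel spoon, 150 mm long along x, lying between mug and coaster; bystander.
- pen_pot: Loose blue pen pot, 76 mm across, 95 mm high, pens up to 146 mm; bystander. Origin: centre of the underside.
- tape_roll: Loose roll of clear tape lying flat, 84 mm across, 24 mm high; bystander. Origin: centre of the underside.
- notebook: Loose notebook lying flat, 150 x 210 x 12 mm; bystander. Origin: centre of the underside.
- stapler: Loose black and grey stapler, 130 x 34 x 42 mm; bystander. Origin: centre of the underside.
- tea_tin: Loose round tea tin, 68 mm across, 85 mm high; bystander. Origin: centre of the underside.
Not all that is in view belongs to the job. Leave any yellow look-alike of the strainer alone.

How it is judged (in metres and radians):
On the way, in this order (a step that is already met when the one before it is completed fails the run):
1. the strainer is lifted off its coaster (height (world z) of strainer above 0.06 m), for 0.1 s.
2. the strainer's lugs are down in the collar's slots (z of strainer in the frame of mug below 0.058 m and horizontal distance between strainer and mug below 0.008 m), for 0.1 s.
At the end, for the whole second after the job is handed in: The strainer hangs in the mug's collar with both lugs down in the locking notches: its foot is 42 to 48.5 mm above the mug's origin (only possible in the notches; 52 mm on the ledge), within 6 mm of the mug's axis, upright within 0.10 rad, at rest and released (z of strainer in the frame of mug between 0.042 and 0.0485 m and horizontal distance between strainer and mug below 0.006 m and angle between strainer's own z axis and vertical below 0.1 rad and linear speed of strainer below 0.02 m/s and contact force between strainer and the fingers below 0.1 N); the robot touches nothing.
It fails at once if strainer forced against the mug or its collar with more than 25 N (contact force between strainer and mug above 25 N).
It fails at once if another thing on the desk is pushed away by more than 25 mm (distance of any of mug_lid, spoon, pen_pot, tape_roll, tea_tin, notebook, stapler from where it was at the start of the episode above 0.025 m).
It also fails if it takes over 69 s, if anything falls off the work surface, if the arm or the gripper's body presses on something with over 40 N, if the wrist force passes 120 N, or if a joint passes its speed limit or range.

## Working session

There is one attempt and no reset: what is moved stays moved. The work goes in short steps, each a Python script; the robot and the scene stay as the last script left them, time stands still between calls to the robot, and variables do not carry over. Pictures are saved under pics/ and viewed, at most 10 in all, crops included, and the job is handed in when it is done.

```bash
mkdir -p pics; ls; python3 - <<'E'
from bench import *
import cv2,numpy as np
np.set_printoptions(precision=4,suppress=True)
for n in("scene","top"):
    c=capture(n); cv2.imwrite(f"pics/{n}0.png",c["color"][...,::-1]); print(n,c["fx"],c["fy"],c["cx"],c["cy"]);print(c["world_from_camera"])
a=cv2.imread("pics/scene0.png");b=cv2.imread("pics/top0.png")
cv2.imwrite("pics/top0b.png",cv2.resize(b,(800,600),interpolation=cv2.INTER_CUBIC))
print(finger_overhang() if callable(finger_overhang) else finger_overhang, read_time(), read_ee_rot(), capture("wrist")["T_tool_cam"])
E
```

```text
pics
scene 353.7021191643254 353.7021191643254 253.68906165233125 193.71951749543044
[[  -0.6515    0.6251   -0.4298 1099.5049]
 [   0.7585    0.5259   -0.3849  485.9731]
 [  -0.0145   -0.5768   -0.8168 1085.7136]
 [   0.        0.        0.        1.    ]]
top 473.1199915247182 473.1199915247182 264.7714088894843 195.14216741699494
[[  -0.0211   -0.9854    0.1689  351.4288]
 [  -0.9998    0.0213   -0.0008   42.099 ]
 [  -0.0028   -0.1689   -0.9856 1398.0398]
 [   0.        0.        0.        1.    ]]
8.0 0.1 [-3.1396 -0.0002  2.8518] [[   0.0012   -0.9503   -0.3114   79.4995]
 [   1.        0.0011    0.0005   -1.0977]
 [  -0.0001   -0.3114    0.9503 -133.1705]
 [   0.        0.        0.        1.    ]]
```

View pics/top0b.png

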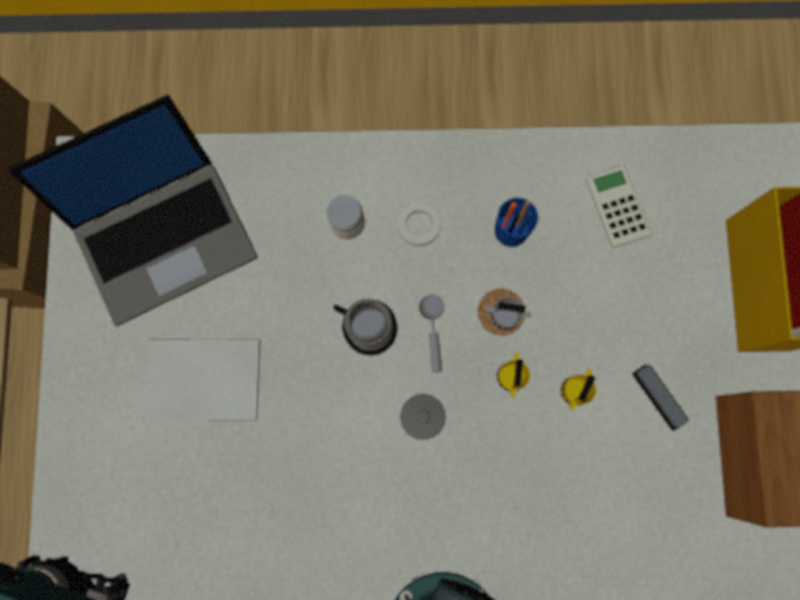

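View pics/scene0.png

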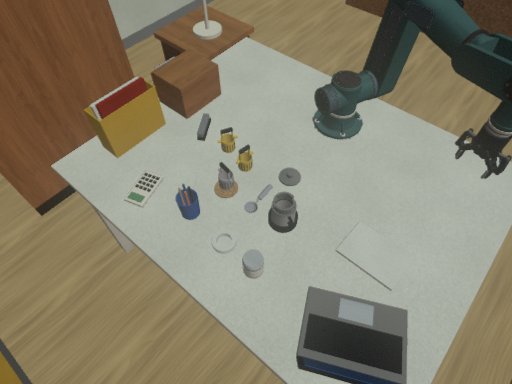

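The top view shows the mug at about (237,208) in full-resolution pixels, the strainer on its coaster with its black bar at (327,197), and yellow look-alikes at (329,240) and (370,249). Next I'll take close-ups with the wrist camera.

```bash
cat > h.py <<'E'
from bench import *
import cv2,numpy as np
from scipy.spatial.transform import Rotation as R
np.set_printoptions(precision=3,suppress=True)
def ray(c,W,uv,z):
    uv=np.atleast_2d(uv).astype(float)
    d=np.c_[(uv[:,0]-c["cx"])/c["fx"],(uv[:,1]-c["cy"])/c["fy"],np.ones(len(uv))]@W[:3,:3].T
    o=W[:3,3]; return o+d*((z-o[2])/d[:,2])[:,None]
def wrist(name=None):
    p,e=np.array(read_tool_pos()),read_ee_rot()
    c=capture("wrist"); T=np.eye(4);T[:3,:3]=R.from_euler("xyz",e).as_matrix();T[:3,3]=p
    W=T@c["T_tool_cam"]
    if name: cv2.imwrite(f"pics/{name}.png",c["color"][...,::-1]); np.savez(f"pics/{name}.npz",W=W,**{k:c[k] for k in("fx","fy","cx","cy")})
    return c,W
def load(name):
    d=np.load(f"pics/{name}.npz"); return d,d["W"],cv2.imread(f"pics/{name}.png")
E
python3 - <<'E'
from h import *
c=capture("top");W=c["world_from_camera"]
m=ray(c,W,(237,208),122)[0]; s=ray(c,W,(327,196.5),112)[0]; print(m,s,ray(c,W,(321,199.5),6))
for i,(q,yaw) in enumerate([(m,0),(s,0)]):
    for y in (np.arctan2(q[1],q[0]),0,3.14,1.57,-1.57):
        try: reach([q[0],q[1],300],[np.pi,0,y]);break
        except Unreachable: print("unr",y)
    dwell(.3)
    wrist(f"w{i}"); print(y,read_tool_pos(),read_joint_pos(),read_time(),read_wrist_force())
a=cv2.imread("pics/w0.png");b=cv2.imread("pics/w1.png")
cv2.imwrite("pics/w01.png",cv2.resize(np.vstack([a,b]),None,fx=.78,fy=.78))
E
```

```text
[536.178 117.396 122.   ] [ 564.286 -130.348  112.   ] [[ 573.159 -126.303    6.   ]]
0.2155477565676373 [536.071 117.8   299.994] [0.113 0.081 1.258 0.    1.802 1.467] 2.575 [-0.052 -0.148 -0.686]
-0.22701486603994692 [ 564.414 -129.375  300.184] [-0.323  0.149  1.183  0.     1.809  1.473] 3.9083 [ 0.274 -0.399  0.558]
```

View pics/w01.png

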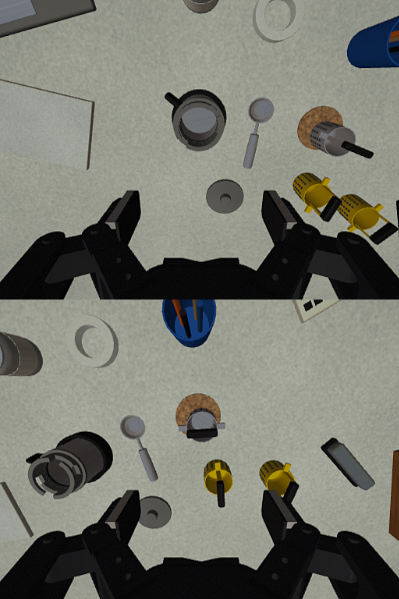

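The mug's collar is at about (254,155) in w0, and the strainer bar is at about (260,170) in w1. Cropping both now.

```bash
python3 - <<'E'
import cv2,numpy as np
a=cv2.imread("pics/w0.png")[100:220,190:310];b=cv2.imread("pics/w1.png")[110:230,200:320]
r=lambda i:cv2.resize(cv2.convertScaleAbs(i,alpha=1.6),(400,400),interpolation=cv2.INTER_CUBIC)
cv2.imwrite("pics/crop1.png",np.hstack([r(a),r(b)]))
E
```

```text
(no output)
```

View pics/crop1.png

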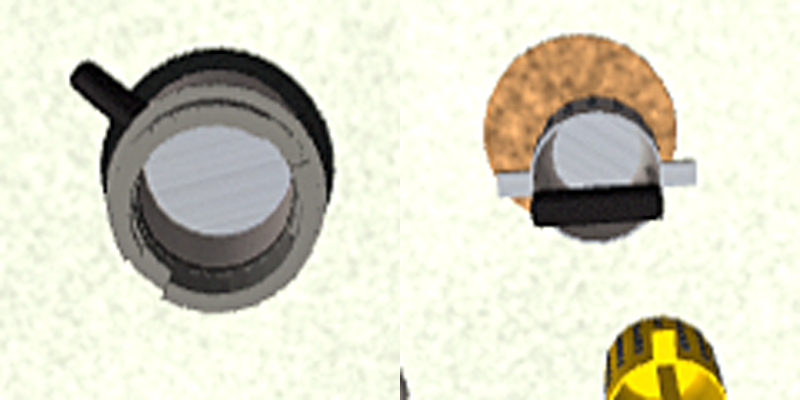

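The left crop shows the collar rim centred near (220,200), with slots at lower-left (150,280) and upper-right (300,150). The right crop shows the strainer bar centred at about (598-400,206) and the lugs at left (515,184) and right (680,172). I'll take closer views, strainer first and then the mug, each from two heights.

```bash
python3 - <<'E'
from h import *
# strainer bar from w1
def bar(name):
    d,W,im=load(name)
    g=im.max(2); m=(g<45).astype(np.uint8)
    n,l,st,ce=cv2.connectedComponentsWithStats(m)
    o=[]
    for i in range(1,n):
        if 150<st[i,4]<6000 and st[i,1]+st[i,3]<330:
            p=ray(d,W,ce[i],120)[0]
            c=np.argwhere(l==i)[:,::-1].astype(np.float32)
            box=ray(d,W,cv2.boxPoints(cv2.minAreaRect(c)),120)
            e=np.diff(box[:3,:2],axis=0); L=np.linalg.norm(e,axis=1); v=e[L.argmax()]
            o.append((p,L,np.arctan2(v[1],v[0])%np.pi,ce[i]))
    return o
for x in bar("w1"): print(*x)
y1=-0.227; y0=.2155
reach([564,-130,225],[np.pi,0,y1]);dwell(.3);wrist("w2");[print(*x) for x in bar("w2")]
reach([564,-130,300],[np.pi,0,y1]);
reach([520,121,225],[np.pi,0,y0]);dwell(.3);wrist("w3");print(read_tool_pos(),read_time())
a=cv2.imread("pics/w3.png");b=cv2.imread("pics/w2.png")
r=lambda i:cv2.resize(cv2.convertScaleAbs(i[40:280,150:390],alpha=1.6),(400,400),interpolation=cv2.INTER_CUBIC)
cv2.imwrite("pics/crop2.png",np.hstack([r(a),r(b)]))
E
```

```text
[ 726.929 -125.374  120.   ] [13.163 38.898] 0.26860004662698334 [216.904  23.292]
[ 718.168 -144.276  120.   ] [ 7.962 34.73 ] 0.03618630841536152 [237.198  28.198]
[ 568.387 -132.41   120.   ] [46.036 16.339] 1.4086730001346857 [258.406 171.226]
[578.732  40.381 120.   ] [75.792 77.332] 0.36960095155703776 [117.962 193.88 ]
[ 483.28  -329.462  120.   ] [25.41  96.442] 0.5816071553134607 [430.142 202.397]
[561.079  87.298 120.   ] [39.772 68.349] 0.3627376273319953 [ 87.972 214.896]
[548.861 128.475 120.   ] [44.832 58.293] 0.3479526376136097 [ 61.747 230.21 ]
[ 460.942 -140.347  120.   ] [11.471 48.479] 2.95161384619246 [282.583 248.414]
[ 717.47  -126.737  120.   ] [12.444 22.431] 0.2655863341619371 [206.76   11.823]
[ 710.427 -144.875  120.   ] [ 7.327 26.326] 0.13819211499349926 [231.945  16.029]
[ 569.169 -132.693  120.   ] [45.51  15.951] 1.4076807478308486 [257.544 189.948]
[585.091  23.089 120.   ] [67.529 72.091] 0.4505862280916966 [ 94.188 209.405]
[ 495.476 -316.583  120.   ] [24.755 90.904] 0.5836353673490948 [460.481 220.278]
[569.867  65.104 120.   ] [25.515 67.253] 0.3242888712617722 [ 60.389 232.527]
[554.721 102.088 120.   ] [70.852 70.866] 0.00201088598109056 [ 32.981 253.335]
[ 463.581 -140.508  120.   ] [11.789 52.052] 3.0270815299426017 [287.475 282.497]
[520.401 120.26  225.243] 6.4417
```

View pics/crop2.png

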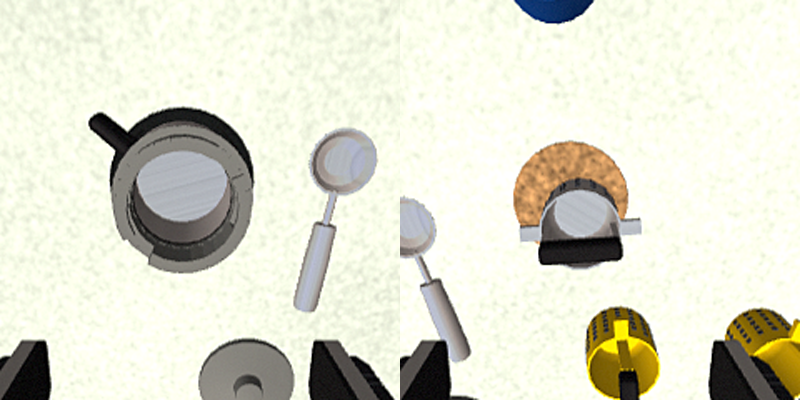

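Bar top at (567,-132.5), z=120, is consistent between the two heights, with bar direction 1.408 rad. Next I'll take an opposite-side view of the mug and an enlarged look at the collar.

```bash
python3 - <<'E'
from h import *
d,W,_=load("w2"); print("lugmid",ray(d,W,[(258.6,177.7)],68), "lugs",ray(d,W,[(228,179.8),(289.2,175.6)],68))
reach([540,118,225],[np.pi,0,.2155-np.pi]);dwell(.3);wrist("w4");print(read_tool_pos(),read_time())
d,W,im=load("w4");d3,W3,im3=load("w3")
def proj(d,W,p):
    q=np.linalg.inv(W)@np.r_[p,1]; return np.array([d["fx"]*q[0]/q[2]+d["cx"],d["fy"]*q[1]/q[2]+d["cy"]])
o=[]
for dd,WW,i in((d3,W3,im3),(d,W,im)):
    c=proj(dd,WW,[536,117,122]).astype(int)-50; print("crop origin",c)
    o.append(cv2.resize(cv2.convertScaleAbs(i[c[1]:c[1]+100,c[0]:c[0]+100],alpha=2),(400,400),interpolation=cv2.INTER_CUBIC))
cv2.imwrite("pics/crop3.png",np.hstack(o))
E
```

```text
lugmid [[ 567.081 -133.463   68.   ]] lugs [[ 572.376  -99.621   68.   ]
 [ 561.812 -167.142   68.   ]]
[539.993 117.988 224.994] 9.45
crop origin [213 130]
crop origin [208 141]
```

View pics/crop3.png

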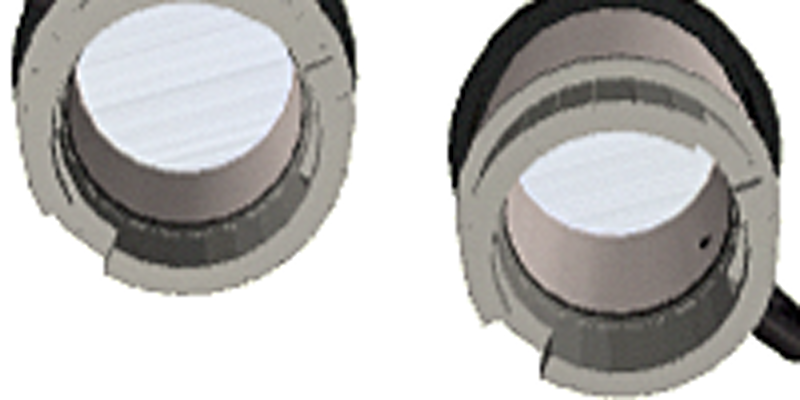

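The strainer's lug midpoint (567.1,-133.5) and its bar agree. In crop3, the lower-left slot has outer corners at (48,213)/(105,272) on the left and (487,322)/(543,377) on the right. The other slot shows at (330,58) on the left and (760,182) on the right. I'll fit circles to the rim on the z=122 plane.

```bash
python3 - <<'E'
from h import *
from scipy.optimize import least_squares
for name,o,edge,sl in (("w3",(213,130,0),0,[(48,213),(105,272),(331,58),(303,67),(75,195),(118,236)]),("w4",(208,141,400),0,[(487,322),(543,377),(761,181),(735,189),(700,150),(553,335)])):
    d,W,im=load(name)
    x0,y0=o[0],o[1]; c=im[y0-25:y0+100,x0:x0+100].astype(int)
    # rim outer boundary against the bright desk: rows near bottom + right/left; background mask = bright
    g=cv2.cvtColor(im,cv2.COLOR_BGR2GRAY); bg=(g>cv2.threshold(g[y0:y0+100,x0:x0+100],0,255,cv2.THRESH_OTSU)[0])
    f=lambda p:np.c_[(np.array(p)[:,0]-o[2])/4+o[0],np.array(p)[:,1]/4+o[1]]-.0
    pts=f([(17,110),(25,160),(354,100),(347,150),(320,215),(270,268),(200,295),(150,288)] if name=="w3" else [(459,215),(465,270),(778,215),(775,265),(745,340),(700,378),(630,397),(575,390)])
    p=ray(d,W,pts,122)[:,:2]
    s=least_squares(lambda q:np.linalg.norm(p-q[:2],axis=1)-q[2],[536,117,37])
    print(name,s.x,s.fun)
    q=ray(d,W,f(sl),122)[:,:2]-s.x[:2]
    print(np.c_[np.linalg.norm(q,axis=1),np.arctan2(q[:,1],q[:,0])])
E
```

```text
w3 [549.828 123.6    36.864] [ 0.423 -0.826  1.052 -0.6   -1.058 -0.038  1.041  0.005]
[[35.743  2.311]
 [36.93   2.838]
 [35.922 -0.864]
 [29.742 -0.826]
 [28.234  2.293]
 [27.868  2.781]]
w4 [547.457 123.772  37.183] [ 0.861 -0.917  0.301 -0.822  0.133  0.495  0.201 -0.253]
[[35.834 -0.846]
 [36.751 -0.303]
 [36.48   2.287]
 [30.473  2.324]
 [30.583  2.731]
 [26.065 -0.43 ]]
```

The collar centre is (548.5,123.7) with fitted radius 37, and both views agree on the slot axis: −0.573 rad, equivalently 2.57. Now grasping.

```bash
python3 - <<'E'
from h import *
reach([567.1,-133,240],[np.pi,0,1.41])
move_l([567.1,-133,150],speed=120)
print(move_l([567.1,-133,101.5],speed=60,f_stop=6),read_tool_pos(),read_opening())
close_gripper();dwell(.2);print("grip",read_opening(),read_grip_force(),read_wrist_force(),read_tool_pos())
move_l([567.1,-133,130],speed=60);dwell(.3);print(read_wrist_force(),read_opening())
move_l([567.1,-133,262],speed=150);
reach([548.5,123.7,262],[np.pi,0,2.57]);dwell(.3);print(read_tool_pos(),read_ee_rot(),read_wrist_force(),read_ft_torque(),read_joint_pos(),read_time())
wrist("w5")
cv2.imwrite("pics/w5v.png",cv2.convertScaleAbs(cv2.imread("pics/w5.png"),alpha=1.6))
E
```

```text
False [ 567.447 -133.117  101.969] 85.66211199963823
grip 11.030443445224591 60.35056829452515 [-1.311  0.14   2.047] [ 567.068 -133.008  101.606]
[ 0.508 -0.648 -1.826] 11.014707236814994
[548.786 122.646 261.939] [-3.141  0.     2.568] [-0.037  0.332 -1.046] [-0.018 -0.068  0.014] [ 0.119  0.112  1.3   -0.     1.73  -0.878] 16.7917
```

View pics/w5v.png

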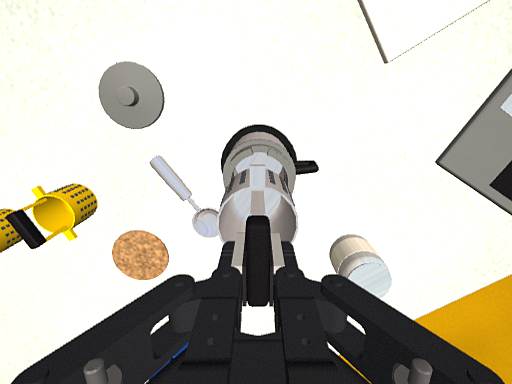

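The picture shows the strainer upright in the jaws above the mug, its lugs along the image's vertical axis at (258,165). Next is a guarded descent to just above the rim.

```bash
python3 - <<'E'
from h import *
X=[548.5,123.7]
move_l([*X,222],speed=100);dwell(.2);print(read_tool_pos(),read_wrist_force())
print(move_l([*X,170],speed=30,f_stop=4));dwell(.2);print(read_tool_pos(),np.mean([read_wrist_force() for _ in range(5)],0),read_ft_torque())
if read_tool_pos()[2]<173:
    print(move_l([*X,147.5],speed=15,f_stop=4));dwell(.2);print(read_tool_pos(),np.mean([read_wrist_force() for _ in range(5)],0),read_ft_torque(),read_time())
E
```

```text
[548.995 123.792 223.145] [-0.23  -0.438 -1.764]
False
[548.567 123.684 170.117] [ 0.946  0.022 -1.72 ] [-0.007  0.037  0.014]
False
[548.53  123.693 147.538] [-0.286  0.601 -1.739] [-0.003  0.054  0.011] 21.525
```

It slid into the slots with no contact force. I'll find the ledge, back off 1 mm and turn clockwise in guarded steps.

```bash
python3 - <<'E'
from h import *
X=[548.5,123.7]
F=lambda:np.mean([read_wrist_force() for _ in range(6)],0)
print("ledge",move_l([*X,143.5],speed=8,f_stop=3),read_tool_pos(),F())
z=read_tool_pos()[2]+1.0
move_l([*X,z],speed=10)
y=2.57
for a in np.arange(.1,.91,.1):
    s=move_l([*X,z],speed=10,rotation=[np.pi,0,y-a],f_stop=5);dwell(.1)
    print(round(a,2),s,read_ee_rot()[2],read_tool_pos(),F(),read_ft_torque()[2],read_time())
    if s or abs(read_ft_torque()[2])>.25: break
E
```

```text
ledge True [548.556 123.719 146.56 ] [0.254 0.465 2.585]
0.1 False 2.47186164728057 [548.289 123.686 147.337] [ 0.19  -0.306 -0.046] -0.02781806588378042 22.5833
0.2 False 2.3724563653858315 [548.364 123.676 147.395] [ 0.854 -0.011  1.026] 0.05853404085276098 22.9333
0.3 False 2.2726362394758537 [548.434 123.684 147.454] [-0.474  0.429 -0.676] 0.045916655790490445 23.2833
0.4 False 2.172646630032384 [548.446 123.703 147.508] [ 0.153 -0.325 -0.844] 0.018656092852455293 23.6333
0.5 False 2.072629330592142 [548.481 123.688 147.516] [ 0.04   0.163 -0.341] -0.01628836377490377 23.9833
0.6 False 1.9725948880655086 [548.482 123.672 147.51 ] [ 0.213 -0.711  0.09 ] -0.004539874880192585 24.3333
0.7 False 1.8726544345458391 [548.47  123.699 147.501] [-0.067 -0.173 -0.357] -0.008781106242408342 24.6833
0.8 False 1.7726472963929885 [548.469 123.694 147.501] [ 0.28   0.409 -1.575] -0.0011830986957857854 25.0333
0.9 False 1.672595809916645 [548.401 123.703 147.387] [ 0.435  0.594 -1.089] -0.02291307935865484 25.3833
```

```bash
python3 - <<'E'
from h import *
X=[548.5,123.7]
F=lambda:np.mean([read_wrist_force() for _ in range(6)],0)
z=147.4
for a in (.95,.98,.91,1.01):
    s=move_l([*X,z],speed=10,rotation=[np.pi,0,2.57-a],f_stop=5);dwell(.1)
    print(a,s,read_ee_rot()[2],F(),read_ft_torque()[2])
    s=move_l([*X,140.3],speed=10,f_stop=4);dwell(.15);p=read_tool_pos();print("down",s,p,F(),read_ft_torque())
    if p[2]<142: break
    move_l([*X,z],speed=10)
print(read_time())
E
```

```text
0.95 False 1.6216223141996386 [ 0.052  0.308 -1.557] 0.04346150887835312
down True [548.381 123.659 140.344] [ 0.113 -0.451  4.596] [-0.008 -0.165  0.019]
26.625
```

The lugs dropped 6.2 mm below ledge contact, matching the notch depth. Releasing, retracting and checking.

```bash
python3 - <<'E'
from h import *
open_gripper();dwell(.3);print(read_opening(),read_wrist_force())
x,y,_=read_tool_pos()
print(move_l([548.5,123.7,200],speed=50,f_stop=8)); move_l([548.5,123.7,270],speed=120);dwell(.3)
wrist("w6");print(read_tool_pos(),read_time(),read_wrist_force())
cv2.imwrite("pics/w6v.png",cv2.resize(cv2.convertScaleAbs(cv2.imread("pics/w6.png")[60:280,130:390],alpha=1.7),None,fx=2.5,fy=2.5))
E
```

```text
85.25413678654256 [ 0.035 -0.683 -0.531]
False
[548.314 123.676 269.335] 30.0833 [-0.381  0.508  0.394]
```

View pics/w6v.png

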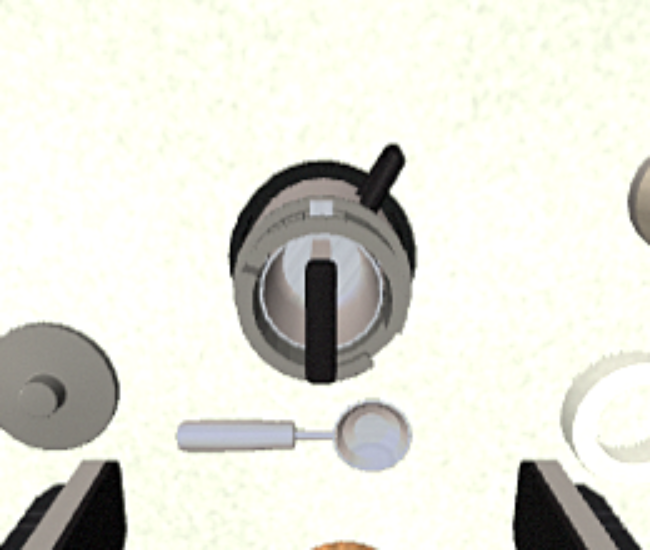

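The strainer is centred in the collar, its bar upright at (320,320). One lug shows in its notch window at (320,207), and the empty slots are off to the sides at (250,270) and (385,365). Everything else is undisturbed, so I'm handing in.

```bash
python3 -c "
from bench import *
print(hand_in())"
```

```text
the job is handed in; nothing more can be done
None
```

The strainer is locked in the mug's collar with its lugs in the notches and released, with about 30 s of the 69 s used; I've handed the job in, but no verdict came back.

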